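# Snap the locker-key clip onto the valet ring

### The job

Clip the snap hook with the wooden fob onto the steel ring of the valet board: push its sprung gate gently against the ring's upright bar until the bar is inside the hook, draw back so that the gate snaps shut behind it, and keep a light tug on the fob for about a second to check that it holds. Let go, leaving the clip lying on the board with the gate fully shut around the bar; never force it, and leave the bottles, the hedgehog and the other things as they are.

Things in the scene. Friction and masses are not known exactly. Their poses are not given: they have to be found in the camera images.
- fob_center (a point): Centre of the clip's wooden fob, a block 46 long (x) x 20 wide (y) x 20 mm high, grasped across its width; the clip lies flat and weighs about 80 g. x points from the fob to the end of its steel hook, y to the gate's side, z up. 10 mm above the clip's underside. The hook is a flat closed loop 8 mm high, level with the underside, from x = 23 to 82 and y = -23 to +16 mm.
- bend_seat (a point): Where a 6 mm bar sits in the bend of the hook: 69 mm from the fob's centre along x, y = 0, 4 mm above the underside; axes as the fob's. The loop is free inside from x = 33 to 72, y = -17 to +10 mm (from the fob's centre). The solid bend spans x 72 to 82, the solid spine is the -y side, the solid nose x 65 to 72, y 10 to 16 mm.
- gate_mid (a point): Middle of the gate in the loop's +y side, 48 mm along x and 13 mm along y from the fob's centre; axes as the fob's. The gate is 5 mm thick, hinged at x = 30, and reaches to the nose at x = 64.5 mm. It swings inwards only. A bar pressed in through it at x = 42 to 60 must then move to the bend (x over 66, from y below 6 mm) before the gate can swing shut beside it.
- gate (a joint): Angle of the clip's sprung gate: 0 shut, positive as it swings into the loop, 1.1 fully open. The spring asks about 0.036 N m at the start and 0.1 N m fully open (about 1 to 7 N at the bar).
- bar_mid (a point): Nominal place of the axis of the ring's upright bar (geom dring_c0), 12 mm above the board's top; x and y along the board's length and width, z up. The true bar, 6 mm round and 49 mm high, is clamped up to 16 mm either way along x from here (y is true); that offset is not reported: find it by touch or sight. The clip goes on with its x along this x, arriving from the -y side, gate facing +y.
- ring_stand: The ring's foot with what it carries; origin on the board's top under bar_mid, same axes. From the top of the upright the ring runs in +y to an oak block (30 x 26 x 58 mm high, near face 39 mm from the upright) that shifts with it. Under load the ring gives 1 mm per 8 N along x. Clip and ring must never press on one another with over 15 N; a tug of 4 to 9 N is right.
- valet: Dark wooden valet board 190 (x) x 150 (y) x 8 mm, fixed, lying on the dresser; origin at the centre of its underside. The nominal upright is at x = 60, y = 0 mm on its top.
- nail_polish: Glass nail polish bottle, 30 mm wide, 66 mm high with its black cap, standing on the board's near left corner (about x = -77, y = +57 mm); origin at its underside. Fragile bystander.
- hedgehog: White ceramic hedgehog ring holder, 70 mm across, 50 mm high; origin at its underside. Bystander.
- deodorant: Red deodorant stick with white cap, 30 x 55 x 120 mm, standing; origin at its underside. Bystander.
- cream_jar: White jar, 60 mm across, 50 mm high; origin at its underside. Bystander.
Not all that is in view belongs to the job. What is shaped like the part that bears fob_center but turquoise is not meant.

How it is judged (in metres and radians):
On the way, in this order (a step that is already met when the one before it is completed fails the run):
1. the ring's bar pushes the gate open (value of joint gate above 0.25 rad and contact force between clip and ring_stand above 0.5 N), for 0.05 s.
2. with the gate shut behind the bar, the clip is tugged against the ring (over 3 N for 0.3 s) (value of joint gate below 0.1 rad and contact force between clip and ring_stand above 3 N and y of dring_c0 in the frame of fob_center between -0.0165 and 0.0095 m and x of dring_c0 in the frame of fob_center between 0.06 and 0.0715 m), for 0.3 s.
At the end, for the whole second after the job is handed in: The clip lies flat (tilt under 0.12 rad) and still on the board, the ring's upright bar inside the hook's loop, the gate shut (under 0.1 rad), nothing held (value of joint gate below 0.1 rad and x of dring_c0 in the frame of fob_center between 0.034 and 0.0715 m and y of dring_c0 in the frame of fob_center between -0.0165 and 0.0095 m and angle between fob_center's own z axis and vertical below 0.12 rad and z of dring_c0 in the frame of fob_center between 0.0065 and 0.0145 m and linear speed of clip below 0.02 m/s); the robot touches nothing.
It fails at once if clip and ring pressed on one another with more than 15 N (contact force between clip and ring_stand above 15 N).
It fails at once if the robot pushes the ring or its block (contact force between the arm and ring_stand above 5 N).
It fails at once if nail polish shifted over 15 mm or tipped (distance of nail_polish from where it was at the start of the episode above 0.015 m or angle between nail_polish's own z axis and vertical above 0.3 rad).
It fails at once if hedgehog, deodorant or cream jar shifted over 25 mm (distance of any of hedgehog, deodorant, cream_jar from where it was at the start of the episode above 0.025 m).
It also fails if it takes over 58 s, if anything falls off the work surface, if the arm or the gripper's body presses on something with over 40 N, if the wrist force passes 120 N, or if a joint passes its speed limit or range.

### The arm

A 6-joint arm with a two-finger parallel gripper is mounted at the origin on the work surface. World frame = base frame: x ahead of the robot, y to its left, z up, the work surface at z = 0. Lengths are in mm, angles in rad, forces in N, time in s.
With the tool pointing down it reaches from about 275 to 750 mm from the base axis. Payload 10.2 kg.
Tool frame: the origin (TCP) lies midway between the tips of the shut fingers; the grasp point (between the pads) lies 19 mm behind it (ctrl.tcp_to_grasp is the z of the grasp point in the tool frame, in mm); z points along the fingers, y is the direction in which the jaws open and shut (so a half turn about z gives the same grasp; the last joint's range is limited). The gripper opens to 85 mm and grips with 20 to 120 N. Pads are 22 mm wide; open, the fingers measure 114 mm over their backs; the gripper's body (76 mm by 85 mm) begins 54 mm behind the grasp point. The pads swing forward as they close: fully open they stand 13 mm farther back than shut.
Start: joints at [-1.49, 0.313, 1.498, -0, 1.331, -0.223], TCP at [157.04, -500.969, 231.294] pointing down, gripper open.
Joint ranges: [-2.94, 2.94], [-0.97, 2.17], [0.19, 2.56], [-1.23, 4.37], [0.02, 3.11], [-2.88, 2.88]. Speed limits (rad/s): [2.39, 2.39, 3.01, 3.14, 3.14, 3.14].

### API

Orientations are given as a unit quaternion [w, x, y, z].
In Python, from rig import sensors, capture, order, ctrl gives the robot as it stands. The module is installed in compiled form; this text tells all that it offers.
- The arm moves only by the tool play_rows, never from a script. Its argument "deltas" is a list of rows, each a list of 7 numbers: the shift along the world's x, y, z in units of 40 mm (1.0 is 40 mm), then the turn, a rotation vector about the world's x, y, z in units of 6 degrees (1.0 is 6 degrees), then the opening, from -1 (shut) to 1 (fully open). A call has 1 to 8 rows; each row shifts and turns the commanded pose from where the row before left it; what a row does not reach is not made up. A row lasts 1/12 s, in which the tool goes at most 41.7 mm and 7.16 degrees, less where a joint would pass 70% of its speed; a pose out of reach is approached as far as the arm can. A call is refused whole if a number of a shift passes 1 or a number of a turn 1, either way. A call with a gripper value outside its range is refused whole. The fingers move at their own pace and stop on an object; "squeeze" is the grip in N (left out, the last holds). Time passes only in rows, so rows that do not move let the fingers close. It gives the time, the measured TCP pose, the force and the opening at its end, in the units of the state.
- sensors.sense(): the state, without advancing time (a new reading comes with each control period).
- capture(name): name is "side" or "top"; returns a dict with "pixels" (400x640x3 uint8, red, green, blue), "z_map" (400x640 float32, mm along the optical axis (not along the pixel's ray), 0 where there is no reading), "fx", "fy", "cx", "cy" (pixels), "eye" and "rotation" of the camera in the world. Camera axes: x right, y down, z forward; pixel columns grow to the right and rows downward; lengths in mm; the calibration is good to about 2 mm. A picture is of the moment at which its call begins.
- order.finish_job(): hands the job in, once; it reports no verdict.
The state is a dict: "time_s": time; "joints": joint angles; "dq": joint speeds; "tau": joint torques, N m; "eef_pos": TCP position; "ee_rot": TCP orientation; "force": force on the tool from outside, world axes, zero at the start; "wrist_torque": the same for the moment, N m; "grip_width": opening from 0.0 (shut) to 1.0 (fully open).
Only numpy, scipy, OpenCV 4.12 (cv2) and the standard library are available. Lean on these libraries where they do the work, as an engineer would, in place of code of your own. Each camera call takes 0.05 s, during which the arm holds its last target. There are 200 camera calls.

## Working session

There is one attempt and no reset: what is moved stays moved. The work goes in short steps, Python scripts to look and compute and a tool call to move; the robot and the scene stay as the last step left them, time stands still between calls to the robot, and variables do not carry over. Pictures are saved under pics/ and viewed, about 8 in all and at most 12, crops included, and the job is handed in when it is done.

Besides the shell and the picture viewer there is one more tool, called after "Emit:" as name(argument=value, ...), one argument or row to a line, values as JSON. play_rows: Moves the arm, as the interface text tells. Its arguments: {"type":"object","properties":{"deltas":{"type":"array","items":{"type":"array","items":{"type":"number"}}},"squeeze":{"type":"number"}},"required":["deltas"]}

```bash
mkdir -p pics; cat > h.py <<'E'
import numpy as np, cv2
from rig import sensors, capture, order, ctrl
def ray(c,u,v,z):
    d=np.array(c["rotation"])@np.array([(u-c["cx"])/c["fx"],(v-c["cy"])/c["fy"],1.0]); e=np.array(c["eye"])
    return e+d*(z-e[2])/d[2]
def cloud(c):
    v,u=np.mgrid[:400,:640]; Z=c["z_map"]
    P=np.stack([(u-c["cx"])/c["fx"]*Z,(v-c["cy"])/c["fy"]*Z,Z],-1)
    return P@np.array(c["rotation"]).T+np.array(c["eye"])
def proj(c,p):
    q=np.array(c["rotation"]).T@(np.array(p)-np.array(c["eye"])); return c["fx"]*q[0]/q[2]+c["cx"],c["fy"]*q[1]/q[2]+c["cy"]
def save(n,im,s=1):
    cv2.imwrite("pics/"+n,cv2.resize(im[:,:,::-1],None,fx=s,fy=s,interpolation=cv2.INTER_CUBIC))
E
python3 - <<'E'
from h import *
import pickle
for n in("top","side"):
    c=capture(n); pickle.dump(c,open(n+".pkl","wb")); save(n+"0.png",c["pixels"])
    print(n,c["eye"],np.round(c["rotation"],3),c["fx"],c["cx"],c["cy"])
print(sensors.sense(),ctrl.tcp_to_grasp)
E
```

```text
top [ 391.09565714   12.31111881 1151.49986951] [ 0.027 -0.696  0.717 -0.026] 404.0767235609438 319.83296435465803 196.45170793213003
side [387.43539507 679.70678091 682.78998709] [ 0.03  -0.072  0.919 -0.386] 393.29453330562995 325.247741695168 202.54856016095937
{'time_s': 0.1, 'joints': array([-1.49035666e+00,  3.13409231e-01,  1.49833862e+00,  2.29477954e-05,
        1.33102093e+00, -2.23432644e-01]), 'dq': array([-0.00014008, -0.00173545, -0.00271291,  0.00031842,  0.00038452,
       -0.00074089]), 'tau': array([ 2.64970360e-03, -4.12895608e+01, -2.60142034e+01, -1.37044185e-04,
        3.03419569e-03,  3.31559612e-06]), 'eef_pos': array([ 157.04818505, -500.72431913,  230.79300701]), 'ee_rot': array([-5.85762690e-04,  9.88480132e-01,  1.51349540e-01,  5.31240657e-05]), 'force': array([-0.69241466, -0.36198191,  0.36580815]), 'wrist_torque': array([-0.00149678, -0.03212035,  0.04591252]), 'grip_width': 0.9980941547659696} -18.700000000000003
```

View pics/top0.png

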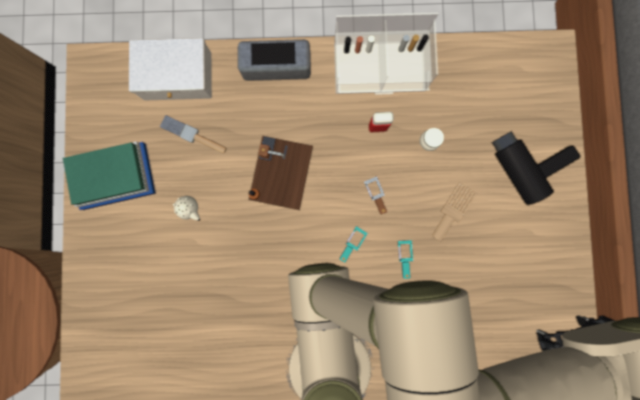

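View pics/side0.png

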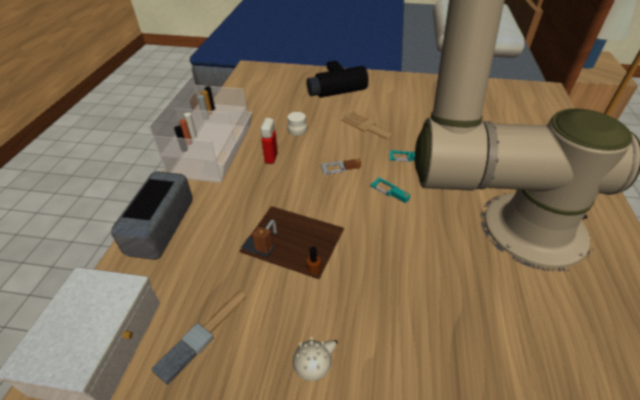

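The top view shows the valet board around (280,172), with its block and ring near (270,152) and the polish bottle at (253,195). The wooden-fob clip is at (375,195), and the two turquoise decoys are at (352,243) and (405,258). The camera rotation turns out to be a quaternion, so I'll convert it.

```bash
cat >> h.py <<'E'
from scipy.spatial.transform import Rotation as Ro
_cap=capture
def capture(n): return fix(_cap(n))
def fix(c):
    q=np.array(c["rotation"]); 
    if q.size==4: c["rotation"]=Ro.from_quat(q[[1,2,3,0]]).as_matrix()
    return c
E
python3 - <<'E'
from h import *
import pickle
t=fix(pickle.load(open("top.pkl","rb"))); s=fix(pickle.load(open("side.pkl","rb")))
print(np.round(t["rotation"],3))
P=cloud(t); im=t["pixels"]; hsv=cv2.cvtColor(im,cv2.COLOR_RGB2HSV)
print("table z",P[230,300],"fob",P[203,380],"board",P[180,290], P[152,268])
# board corners by dark mask
m=((P[...,2]>4)&(P[...,2]<14)).astype(np.uint8)*255
m[:125]=0;m[220:]=0;m[:,:235]=0;m[:,325:]=0
dark=(hsv[...,2]<110).astype(np.uint8)*255; dark[:125]=0;dark[220:]=0;dark[:,:235]=0;dark[:,325:]=0
for nm,mm in(("z",m),("dark",dark)):
    cs=cv2.findContours(mm,0,1)[0]; k=max(cs,key=cv2.contourArea); r=cv2.minAreaRect(k)
    for b in cv2.boxPoints(r): print(nm,b,np.round(ray(t,b[0],b[1],8),1))
c1=cv2.resize(im[125:225,235:335],None,fx=5,fy=5,interpolation=2); c2=cv2.resize(im[170:225,355:395],None,fx=9,fy=9,interpolation=2)
H=np.zeros((500,790,3),np.uint8); H[:,:500]=c1; q=cv2.resize(im[172:222,357:386],(290,500),interpolation=2);H[:,500:]=q
save("crop1.png",H)
im=s["pixels"]; 
H=np.zeros((500,800,3),np.uint8); H[:,:]=cv2.resize(im[200:275,235:355],(800,500),interpolation=2); save("crop2.png",H)
E
```

```text
[[-0.029 -0.997  0.074]
 [-1.     0.029 -0.   ]
 [-0.002 -0.074 -0.997]]
table z [382.80228389  71.17813681  -1.2997744 ] fob [ 451.90214448 -155.97472485   20.41103192] board [525.24399677  95.43706622  10.16192158] [598.5221761  150.41490219  57.45879955]
z [246.33154 199.17508] [474.4 220.7   8. ]
z [260.14587 133.55704] [662.1 178.2   8. ]
z [314.62598 145.02652] [624.2  22.7   8. ]
z [300.81165 210.64456] [437.4  67.    8. ]
dark [249.01503 198.8171 ] [475.2 213.1   8. ]
dark [262.28186 135.43108] [656.5 172.1   8. ]
dark [311.92126 145.82072] [622.1  30.5   8. ]
dark [298.65442 209.20674] [441.6  73.    8. ]
```

View pics/crop1.png

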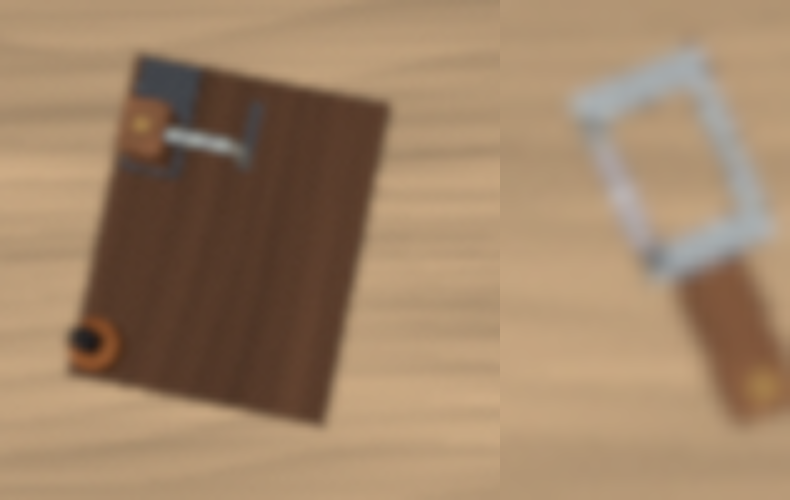

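View pics/crop2.png

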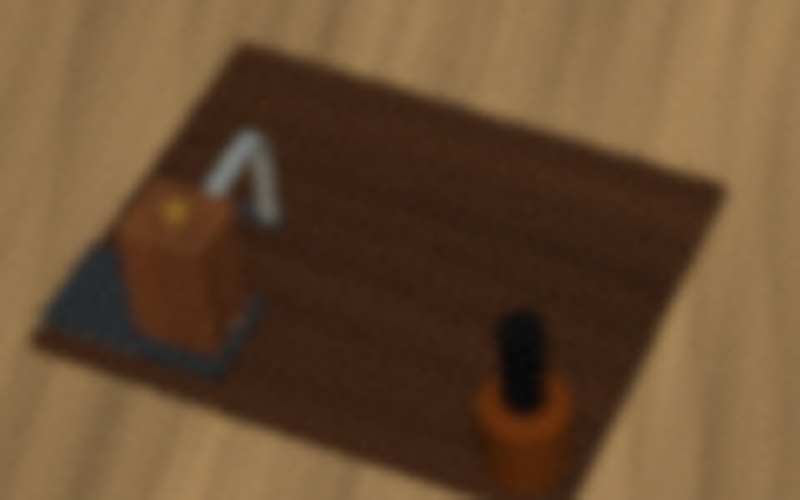

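The crops show the board corners clearly. The ring arm runs from the block at (142,125) to the upright's top near (243,150). In the side crop the upright's base is near (268,220). The clip's gate is on its left side, facing world +y, as needed.

```bash
python3 - <<'E'
from h import *
import pickle
t=fix(pickle.load(open("top.pkl","rb"))); s=fix(pickle.load(open("side.pkl","rb")))
A=lambda x,y,z:ray(t,(x+.5)/5-.5+235,(y+.5)/5-.5+125,z)
B=lambda x,y,z:ray(t,(x-500+.5)/10-.5+357,(y+.5)/10-.5+172,z)
S=lambda x,y,z:ray(s,(x+.5)/6.667-.5+235,(y+.5)/6.667-.5+200,z)
def fit(model,pts):
    m=np.array(model,float);p=np.array(pts)[:,:2];mc=m.mean(0);pc=p.mean(0)
    a=m-mc;b=p-pc; th=np.arctan2((a[:,0]*b[:,1]-a[:,1]*b[:,0]).sum(),(a*b).sum())
    R=np.array([[np.cos(th),-np.sin(th)],[np.sin(th),np.cos(th)]]); o=pc-R@mc
    print("yaw",np.degrees(th),"o",o.round(1),"res",(p-(m@R.T+o)).round(1).tolist()); return R,o
mb=[(95,75),(95,-75),(-95,-75),(-95,75)]
R,o=fit(mb,[A(137,53,8),A(388,103,8),A(325,425,8),A(68,373,8)])
R2,o2=fit(mb,[S(35,342,8),S(245,42,8),S(725,187,8),S(575,520,8)])
for n,p in(("top upright",A(242,152,57)),("top block",A(142,125,66))): print(n,p.round(1),"board",(R.T@(p[:2]-o)).round(1))
for n,p in(("base",S(268,222,8)),("topup",S(255,135,57)),("block",S(180,208,66))): print(n,p.round(1),"board(side)",(R2.T@(p[:2]-o2)).round(1))
Rc,oc=fit([(82,16),(82,-23),(23,-23),(23,16)],[B(572,100,8),B(697,42,8),B(772,230,8),B(660,280,8)])
print("stud",Rc.T@(B(762,385,20)[:2]-oc))
# fob via mask
hsv=cv2.cvtColor(t["pixels"],cv2.COLOR_RGB2HSV)
P=cloud(t); m=((P[...,2]>14)&(P[...,2]<30)); m[:185]=0;m[225:]=0;m[:,365:][:,35:]=0;m[:,:365]=0
q=P[m]; print("fob pts",m.sum(),q.mean(0)); mu=q[:,:2]; u,sv,vt=np.linalg.svd(mu-mu.mean(0)); print("axis",np.degrees(np.arctan2(-vt[0,1],-vt[0,0])),vt[0])
E
```

```text
yaw -12.901942098856944 o [548.9 122.1] res [[-1.1, -1.1], [-0.9, 1.9], [0.9, 0.2], [1.1, -1.0]]
yaw -12.60017866574547 o [545.5 126.4] res [[-1.0, -0.8], [-1.1, 0.2], [3.0, 1.8], [-0.9, -1.1]]
top upright [589.1 109.6  57. ] board [42.  -3.2]
top block [603.9 162.8  66. ] board [44.5 51.9]
base [591.2 115.8   8. ] board(side) [46.9 -0.4]
topup [589.8 120.9  57. ] board(side) [44.4  4.2]
block [602.3 162.9  66. ] board(side) [47.5 48. ]
yaw 22.016810074277743 o [ 446.2 -159.1] res [[-1.2, -0.5], [-0.3, -0.5], [0.1, 2.4], [1.4, -1.4]]
stud [-14.64569058   1.81936324]
fob pts 119 [ 445.13745432 -156.46436223   20.17986352]
axis 20.44705890901955 [-0.93699538 -0.34934175]
```

Emit:
play_rows(
  deltas=[
    [0.65,0.77,0,0,0,0,1],
    [0.65,0.77,0,0,0,0,1],
    [0.65,0.77,0,0,0,0,1],
    [0.65,0.77,0,0,0,0,1],
    [0.65,0.77,0,0,0,0,1],
    [0.65,0.77,0,0,0,0,1],
    [0.65,0.77,0,0,0,0,0.3],
    [0.65,0.77,0,0,0,0,0],
  ],
  squeeze=40,
)

```text
time_s: 0.77
eef_pos: [365.8, -252.7, 231.2]
ee_rot: [-0.0, 0.989, 0.151, -0.0]
force: [-0.4, -0.9, -0.6]
grip_width: 0.749
```

Emit:
play_rows(
  deltas=[
    [0.65,0.77,-0.2,0,0,0,0],
    [0.65,0.77,-0.2,0,0,0.35,0],
    [0.65,0.77,-0.2,0,0,0.35,0],
    [0.1,0.1,-0.9,0,0,0,0],
    [0,0,-0.9,0,0,0,0],
    [0,0,-0.9,0,0,0,0],
    [0,0,0,0,0,0,0],
    [0,0,0,0,0,0,0],
  ],
)

```text
time_s: 1.43
eef_pos: [446.6, -157.9, 99.0]
ee_rot: [-0.001, 0.982, 0.187, -0.001]
force: [0.3, -0.3, 0.5]
grip_width: 0.504
```

Emit:
play_rows(
  deltas=[
    [0,0,-0.9,0,0,0,0],
    [0,0,-0.8,0,0,0,0],
    [0,0,-0.4,0,0,0,0],
    [0,0,-0.2,0,0,0,0],
    [0,0,-0.05,0,0,0,0],
    [0,0,0,0,0,0,0],
  ],
)

```text
time_s: 1.93
eef_pos: [448.0, -158.9, 6.8]
ee_rot: [0.001, 0.982, 0.187, 0.001]
force: [-0.9, -0.2, 0.5]
grip_width: 0.506
```

```bash
python3 - <<'E'
from h import *
t=capture("top"); s=capture("side")
u,v=map(int,proj(t,(460,-150,10))); a,b=map(int,proj(s,(460,-150,10)))
save("g.png",np.hstack([cv2.resize(c[y-25:y+25,x-25:x+25],(400,400),interpolation=2) for c,x,y in((t["pixels"],u,v),(s["pixels"],a,b))]))
print(sensors.sense()["eef_pos"],sensors.sense()["force"])
E
```

```text
[ 448.04643999 -158.8855076     7.00141461] [ 0.10987695 -0.32000539  0.35763451]
```

View pics/g.png

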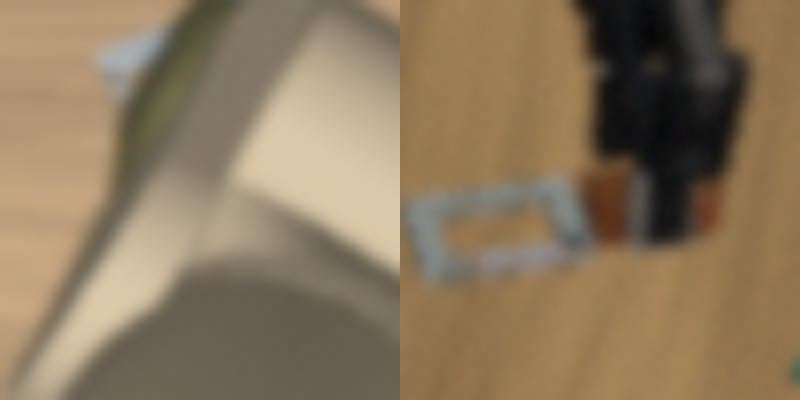

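The side crop shows the finger in front of the fob, centred at about (662,210) on a fob spanning 585 to 720. I'll grasp now.

Emit:
play_rows(
  deltas=[
    [0,0,-0.05,0,0,0,-0.3],
    [0,0,0,0,0,0,-0.6],
    [0,0,0,0,0,0,-1],
    [0,0,0,0,0,0,-1],
    [0,0,0,0,0,0,-1],
    [0,0,0,0,0,0,-1],
  ],
  squeeze=40,
)

```text
time_s: 2.53
eef_pos: [447.4, -158.4, 4.1]
ee_rot: [0.0, 0.982, 0.187, 0.0]
force: [-1.5, 1.2, 5.9]
grip_width: 0.221
```

Emit:
play_rows(
  deltas=[
    [0,0,0.5,0,0,0,-1],
    [0,0,0.5,0,0,-0.8,-1],
    [0,0,0.5,0,0,-0.8,-1],
    [0,0,0.5,0,0,-0.8,-1],
    [0,0,0.25,0,0,-0.8,-1],
    [0,0,0,0,0,-0.8,-1],
    [0,0,0,0,0,-0.8,-1],
    [0,0,0,0,0,-0.8,-1],
  ],
)

```text
time_s: 3.2
eef_pos: [447.1, -158.2, 93.8]
ee_rot: [0.0, 0.994, -0.107, 0.0]
force: [0.0, 0.4, -0.9]
grip_width: 0.219
```

Emit:
play_rows(
  deltas=[
    [0.3,0.9,0,0,0,-0.1,-1],
    [0.3,0.9,0,0,0,0,-1],
    [0.3,0.9,0,0,0,0,-1],
    [0.3,0.9,0,0,0,0,-1],
    [0.3,0.9,0,0,0,0,-1],
    [0.3,0.8,0,0,0,0,-1],
    [0.3,0.5,0,0,0,0,-1],
    [0,0,0,0,0,0,-1],
  ],
)

```text
time_s: 3.87
eef_pos: [532.2, 77.3, 93.6]
ee_rot: [-0.0, 0.994, -0.108, 0.001]
force: [0.3, 0.7, -0.5]
grip_width: 0.224
```

Emit:
play_rows(
  deltas=[
    [0,0,-0.5,0,0,0,-1],
    [0,0,-0.5,0,0,0,-1],
    [0,0,-0.5,0,0,0,-1],
    [0,0,-0.2,0,0,0,-1],
    [0,0,0,0,0,0,-1],
    [0,0,0,0,0,0,-1],
  ],
)

```text
time_s: 4.37
eef_pos: [531.3, 73.6, 25.9]
ee_rot: [0.0, 0.994, -0.11, 0.0]
force: [0.2, 0.9, 0.3]
grip_width: 0.225
```

```bash
python3 - <<'E'
from h import *
import pickle
s=capture("side"); t=capture("top"); pickle.dump((s,t),open("b.pkl","wb"))
st=sensors.sense();print(st["eef_pos"],st["ee_rot"],st["force"])
save("s1.png",np.hstack([cv2.resize(s["pixels"][190:260,235:335],(800,560),interpolation=2)]))
E
```

```text
[531.75802613  73.61383177  26.55624378] [-1.37864928e-05  9.93958615e-01 -1.09750644e-01  1.03308413e-03] [-0.17524085  0.70484581 -0.28245466]
```

View pics/s1.png

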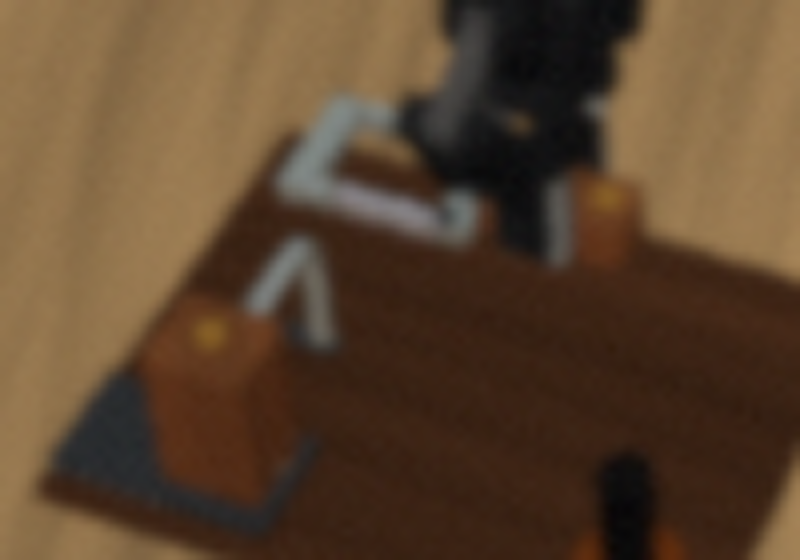

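The side view shows the clip held level, gate towards the ring. The nose corner is at (283,190), the loop's fob-side corner at (468,240) and the far corner at (340,95). The upright runs from its top at (305,240) to its base at (325,345).

```bash
python3 - <<'E'
from h import *
import pickle
s,t=pickle.load(open("b.pkl","rb"))
S=lambda x,y,z:ray(s,(x+.5)/8-.5+235,(y+.5)/8-.5+190,z)[:2]
th=np.radians(-12.8);R=np.array([[np.cos(th),-np.sin(th)],[np.sin(th),np.cos(th)]])
tcp=np.array([531.5,73.6])
for z in(28,30,32):
  for p,m in(((283,190),(82,16)),((468,240),(23,16)),((340,95),(82,-23))):
    w=S(*p,z); print(z,w.round(1),"fob=",(w-R@np.array(m)).round(1),"fob-tcp in clip",(R.T@(w-R@np.array(m)-tcp)).round(1))
bar=S(325,346,8); print("bar base",bar,"rel tcp",(R.T@(bar-tcp)).round(1)); bt=S(305,245,57-3);print("bar top rel tcp",(R.T@(bt-tcp)).round(1))
E
```

```text
28 [610.9  76. ] fob= [527.4  78.6] fob-tcp in clip [-5.1  3.9]
28 [553.9  87. ] fob= [527.9  76.5] fob-tcp in clip [-4.1  2. ]
28 [604.1  35.2] fob= [529.2  75.8] fob-tcp in clip [-2.7  1.6]
30 [610.2  77.8] fob= [526.7  80.4] fob-tcp in clip [-6.2  5.6]
30 [553.4  88.8] fob= [527.4  78.3] fob-tcp in clip [-5.   3.7]
30 [603.4  37.1] fob= [528.6  77.7] fob-tcp in clip [-3.8  3.4]
32 [609.5  79.7] fob= [526.   82.2] fob-tcp in clip [-7.3  7.2]
32 [552.9  90.6] fob= [526.9  80.1] fob-tcp in clip [-5.9  5.4]
32 [602.8  39.1] fob= [527.9  79.7] fob-tcp in clip [-4.9  5.1]
bar base [590.33670042 115.46603323] rel tcp [48.1 53.9]
bar top rel tcp [47.7 57.7]
```

Emit:
play_rows(
  deltas=[
    [0,0,-0.2,0,0,0,-1],
    [0,0,-0.12,0,0,0,-1],
    [0.08,0.34,0,0,0,0,-1],
    [0.06,0.25,0,0,0,0,-1],
    [0,0,0,0,0,0,-1],
    [0,0,0,0,0,0,-1],
  ],
)

```text
time_s: 4.97
eef_pos: [536.5, 97.9, 12.3]
ee_rot: [0.0, 0.994, -0.109, -0.0]
force: [0.1, -0.4, -0.9]
grip_width: 0.219
```

Emit:
play_rows(
  deltas=[
    [0.011,0.049,0,0,0,0,-1],
    [0.011,0.049,0,0,0,0,-1],
    [0.011,0.049,0,0,0,0,-1],
    [0.011,0.049,0,0,0,0,-1],
    [0,0,0,0,0,0,-1],
  ],
)

```text
time_s: 5.38
eef_pos: [538.5, 105.5, 12.5]
ee_rot: [-0.0, 0.994, -0.11, 0.0]
force: [0.1, 0.7, -1.4]
grip_width: 0.22
```

Emit:
play_rows(
  deltas=[
    [0.011,0.049,0,0,0,0,-1],
    [0.011,0.049,0,0,0,0,-1],
    [0,0,0,0,0,0,-1],
  ],
)

```text
time_s: 5.63
eef_pos: [539.2, 109.3, 12.4]
ee_rot: [0.0, 0.994, -0.11, -0.0]
force: [-0.7, -2.3, -0.8]
grip_width: 0.225
```

Emit:
play_rows(
  deltas=[
    [0.011,0.049,0,0,0,0,-1],
    [0.011,0.049,0,0,0,0,-1],
    [0,0,0,0,0,0,-1],
  ],
)

```text
time_s: 5.88
eef_pos: [540.3, 113.3, 12.5]
ee_rot: [0.0, 0.994, -0.11, 0.0]
force: [-0.7, -2.9, -1.8]
grip_width: 0.227
```

Emit:
play_rows(
  deltas=[
    [0.011,0.049,0,0,0,0,-1],
    [0.011,0.049,0,0,0,0,-1],
    [0,0,0,0,0,0,-1],
  ],
)

```text
time_s: 6.13
eef_pos: [541.1, 117.2, 12.5]
ee_rot: [0.0, 0.994, -0.11, 0.0]
force: [0.4, -3.7, -0.6]
grip_width: 0.223
```

Emit:
play_rows(
  deltas=[
    [0.011,0.049,0,0,0,0,-1],
    [0.011,0.049,0,0,0,0,-1],
    [0,0,0,0,0,0,-1],
  ],
)

```text
time_s: 6.38
eef_pos: [541.8, 121.3, 12.4]
ee_rot: [-0.0, 0.994, -0.11, -0.0]
force: [-0.7, -3.2, -0.2]
grip_width: 0.226
```

Emit:
play_rows(
  deltas=[
    [0.011,0.049,0,0,0,0,-1],
    [0.011,0.049,0,0,0,0,-1],
    [0,0,0,0,0,0,-1],
    [0,0,0,0,0,0,-1],
  ],
)

```text
time_s: 6.72
eef_pos: [542.6, 125.1, 12.4]
ee_rot: [-0.0, 0.994, -0.11, -0.0]
force: [-2.4, -3.1, -1.1]
grip_width: 0.221
```

Emit:
play_rows(
  deltas=[
    [-0.049,0.011,0,0,0,0,-1],
    [-0.049,0.011,0,0,0,0,-1],
    [-0.049,0.011,0,0,0,0,-1],
    [-0.049,0.011,0,0,0,0,-1],
    [0,0,0,0,0,0,-1],
  ],
)

```text
time_s: 7.13
eef_pos: [534.6, 126.8, 12.6]
ee_rot: [-0.0, 0.994, -0.11, -0.0]
force: [-1.3, -2.2, -1.6]
grip_width: 0.224
```

Emit:
play_rows(
  deltas=[
    [-0.049,0.011,0,0,0,0,-1],
    [-0.024,0.006,0,0,0,0,-1],
    [0,0,0,0,0,0,-1],
  ],
)

```text
time_s: 7.38
eef_pos: [531.8, 127.5, 12.5]
ee_rot: [-0.0, 0.994, -0.11, -0.0]
force: [-1.1, -1.0, -0.5]
grip_width: 0.228
```

Emit:
play_rows(
  deltas=[
    [-0.024,0.006,0,0,0,0,-1],
    [-0.024,0.006,0,0,0,0,-1],
    [0,0,0,0,0,0,-1],
  ],
)

```text
time_s: 7.63
eef_pos: [530.1, 128.1, 12.5]
ee_rot: [-0.0, 0.994, -0.11, 0.0]
force: [-0.2, 0.3, 0.2]
grip_width: 0.221
```

Emit:
play_rows(
  deltas=[
    [-0.024,0.006,0,0,0,0,-1],
    [0,0,0,0,0,0,-1],
  ],
)

```text
time_s: 7.8
eef_pos: [529.2, 128.2, 12.6]
ee_rot: [-0.0, 0.994, -0.11, 0.0]
force: [-0.0, -0.7, -0.7]
grip_width: 0.223
```

Emit:
play_rows(
  deltas=[
    [-0.024,0.006,0,0,0,0,-1],
    [0,0,0,0,0,0,-1],
  ],
)

```text
time_s: 7.97
eef_pos: [528.1, 128.4, 12.5]
ee_rot: [-0.0, 0.994, -0.11, 0.0]
force: [0.2, 0.4, -0.3]
grip_width: 0.223
```

Emit:
play_rows(
  deltas=[
    [-0.02,0.005,0,0,0,0,-1],
    [0,0,0,0,0,0,-1],
  ],
)

```text
time_s: 8.13
eef_pos: [527.3, 128.5, 12.5]
ee_rot: [-0.0, 0.994, -0.11, 0.0]
force: [0.5, -0.3, -1.0]
grip_width: 0.228
```

Emit:
play_rows(
  deltas=[
    [-0.02,0.005,0,0,0,0,-1],
    [0,0,0,0,0,0,-1],
  ],
)

```text
time_s: 8.3
eef_pos: [526.5, 128.7, 12.5]
ee_rot: [0.0, 0.994, -0.11, -0.0]
force: [-0.2, -0.2, -0.7]
grip_width: 0.221
```

```bash
python3 - <<'E'
from h import *
s=capture("side"); print(sensors.sense()["force"],sensors.sense()["eef_pos"])
save("s2.png",cv2.resize(s["pixels"][190:260,235:335],(800,560),interpolation=2))
E
```

```text
[ 0.35924564 -0.14714607 -0.22795157] [526.54603253 128.68288714  12.50215527]
```

View pics/s2.png

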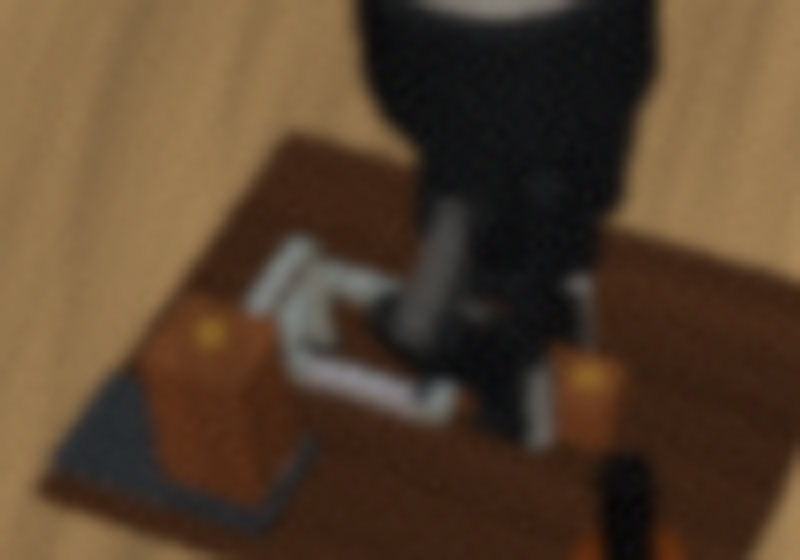

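The gate (from (310,365) to (440,400)) is straight and shut. The upright's base, at about (325,345), is inside the loop next to the bend. I'll keep drawing back in small steps until the tug registers.

Emit:
play_rows(
  deltas=[
    [-0.012,0.003,0,0,0,0,-1],
    [0,0,0,0,0,0,-1],
  ],
)

```text
time_s: 8.52
eef_pos: [526.1, 128.8, 12.5]
ee_rot: [0.0, 0.994, -0.11, -0.0]
force: [-0.0, 0.5, -1.0]
grip_width: 0.222
```

Emit:
play_rows(
  deltas=[
    [-0.012,0.003,0,0,0,0,-1],
    [0,0,0,0,0,0,-1],
  ],
)

```text
time_s: 8.68
eef_pos: [525.6, 128.9, 12.5]
ee_rot: [0.0, 0.994, -0.11, -0.0]
force: [0.0, -0.7, -0.4]
grip_width: 0.223
```

Emit:
play_rows(
  deltas=[
    [-0.012,0.003,0,0,0,0,-1],
    [0,0,0,0,0,0,-1],
  ],
)

```text
time_s: 8.85
eef_pos: [525.3, 129.0, 12.5]
ee_rot: [0.0, 0.994, -0.11, 0.0]
force: [0.6, -0.4, -1.4]
grip_width: 0.223
```

Emit:
play_rows(
  deltas=[
    [-0.012,0.003,0,0,0,0,-1],
    [0,0,0,0,0,0,-1],
  ],
)

```text
time_s: 9.02
eef_pos: [525.0, 129.1, 12.6]
ee_rot: [-0.0, 0.994, -0.11, 0.0]
force: [2.0, -0.9, -1.6]
grip_width: 0.224
```

Emit:
play_rows(
  deltas=[
    [-0.012,0.003,0,0,0,0,-1],
    [0,0,0,0,0,0,-1],
  ],
)

```text
time_s: 9.18
eef_pos: [524.7, 129.2, 12.7]
ee_rot: [-0.0, 0.994, -0.11, 0.001]
force: [4.4, -1.1, -3.0]
grip_width: 0.223
```

Emit:
play_rows(
  deltas=[
    [-0.008,0.002,0,0,0,0,-1],
    [0,0,0,0,0,0,-1],
  ],
)

```text
time_s: 9.35
eef_pos: [524.5, 129.2, 12.7]
ee_rot: [-0.0, 0.994, -0.11, 0.001]
force: [5.1, -1.1, -3.4]
grip_width: 0.224
```

Emit:
play_rows(
  deltas=[
    [-0.005,0.001,0,0,0,0,-1],
    [0,0,0,0,0,0,-1],
    [0,0,0,0,0,0,-1],
    [0,0,0,0,0,0,-1],
    [0,0,0,0,0,0,-1],
    [0,0,0,0,0,0,-1],
    [0,0,0,0,0,0,-1],
    [0,0,0,0,0,0,-1],
  ],
)

```text
time_s: 10.02
eef_pos: [524.4, 129.2, 12.7]
ee_rot: [-0.0, 0.994, -0.11, 0.001]
force: [5.6, -1.6, -2.5]
grip_width: 0.22
```

Emit:
play_rows(
  deltas=[
    [0,0,0,0,0,0,-1],
    [0,0,0,0,0,0,-1],
    [0,0,0,0,0,0,-1],
    [0,0,0,0,0,0,-1],
    [0,0,0,0,0,0,-1],
    [0,0,0,0,0,0,-1],
    [0,0,0,0,0,0,-1],
  ],
)

```text
time_s: 10.6
eef_pos: [524.4, 129.2, 12.7]
ee_rot: [-0.0, 0.994, -0.11, 0.001]
force: [6.1, -1.5, -3.2]
grip_width: 0.222
```

The tug held at about 6 N for 1.2 s. Next I'll ease off, lower the clip onto the board and release it.

Emit:
play_rows(
  deltas=[
    [0.05,-0.011,0,0,0,0,-1],
    [0.05,-0.011,0,0,0,0,-1],
    [0,0,-0.01,0,0,0,-1],
    [0,0,-0.01,0,0,0,-1],
    [0,0,0,0,0,0,-1],
  ],
)

```text
time_s: 11.02
eef_pos: [527.5, 128.5, 12.0]
ee_rot: [0.0, 0.994, -0.11, -0.0]
force: [-0.7, -0.3, 3.1]
grip_width: 0.225
```

Emit:
play_rows(
  deltas=[
    [0,0,-0.01,0,0,0,-1],
    [0,0,-0.01,0,0,0,-1],
    [0,0,0,0,0,0,-1],
  ],
)

```text
time_s: 11.27
eef_pos: [527.6, 128.5, 11.9]
ee_rot: [0.0, 0.994, -0.11, -0.0]
force: [-5.0, -1.5, 13.3]
grip_width: 0.223
```

Emit:
play_rows(
  deltas=[
    [0,0,0.015,0,0,0,-1],
    [0,0,0,0,0,0,-0.5],
    [0,0,0,0,0,0,-0.4],
    [0,0,0,0,0,0,-0.2],
    [0,0,0,0,0,0,-0.1],
    [0,0,0,0,0,0,-0.1],
  ],
)

```text
time_s: 11.77
eef_pos: [527.6, 128.5, 11.3]
ee_rot: [0.0, 0.994, -0.11, -0.0]
force: [0.5, 0.7, -0.1]
grip_width: 0.451
```

Emit:
play_rows(
  deltas=[
    [0,0,0.1,0,0,0,-0.1],
    [0,0,0.3,0,0,0,-0.1],
    [0,0,0.8,0,0,0,-0.1],
    [0,0,1,0,0,0,-0.1],
    [0,0,1,0,0,0,-0.1],
    [-0.9,0,0.3,0,0,0,-0.1],
    [-0.9,0,0.3,0,0,0,-0.1],
    [-0.9,0,0,0,0,0,-0.1],
  ],
)

```text
time_s: 12.43
eef_pos: [419.2, 128.5, 165.7]
ee_rot: [-0.0, 0.994, -0.11, 0.002]
force: [-0.3, 0.8, 0.2]
grip_width: 0.453
```

Emit:
play_rows(
  deltas=[
    [-0.3,-0.9,0,0,0,0,-0.1],
    [-0.3,-0.9,0,0,0,0,-0.1],
    [-0.3,-0.9,0,0,0,0,-0.1],
    [-0.3,-0.9,0,0,0,0,-0.1],
    [0,-0.9,0,0,0,0,-0.1],
    [0,-0.9,0,0,0,0,-0.1],
    [0,0,0,0,0,0,-0.1],
    [0,0,0,0,0,0,-0.1],
  ],
)

```text
time_s: 13.1
eef_pos: [371.5, -88.8, 163.7]
ee_rot: [0.0, 0.994, -0.111, 0.0]
force: [-0.2, 0.8, -0.4]
grip_width: 0.451
```

```bash
python3 - <<'E'
from h import *
s=capture("side"); t=capture("top"); print(sensors.sense()["force"],sensors.sense()["eef_pos"])
P=cloud(t); print("fob z", P[...,2][160:200,265:300].round(0).max())
save("s3.png",np.hstack([cv2.resize(c[y:y+60,x:x+60],(400,400),interpolation=2) for c,x,y in((s["pixels"],255,200),(t["pixels"],248,130))]))
E
```

```text
[-0.09115362 -0.11983247 -0.29250619] [371.55722824 -86.94824919 163.53343413]
fob z 1151.0
```

View pics/s3.png

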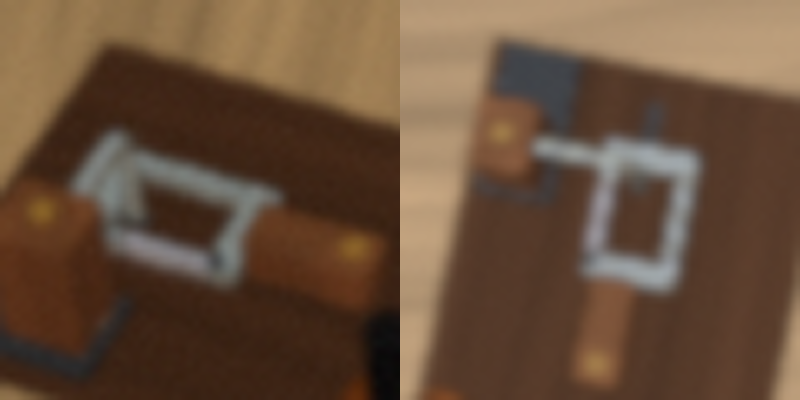

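Both views show the clip flat on the board with its gate straight and shut. The upright is inside the loop near the bend, at about (130,210) in the side crop and (640,180) in the top crop. The bottle is in place and the arm is clear.

```bash
python3 -c "
from rig import order; print(order.finish_job())"
```

```text
the job is handed in; nothing more can be done
None
```

The wooden-fob clip is on the valet board's ring with its gate shut, and I've handed the job in; no verdict is reported.

- **Clipping on:** I gripped the fob and turned the clip to line up with the board. I then pushed the gate gently onto the upright bar, with about 4 N at most. When I drew back, the gate force dropped to zero, which fits it snapping shut behind the bar, and a picture taken then showed it shut.
- **Tug:** I held about 5.5–6 N for roughly 1.2 s and the clip did not slip.
- **Setting down:** I eased off and lowered the clip until it touched the board. It pressed down with about 13 N for a moment, and the sideways reading rose to about 5 N then. I eased that off before opening the fingers, and the arm pulled clear by about 13 s of the 58 s.
- **Last checks:** Pictures from both cameras show the clip flat on the board, the gate straight and shut, and the bar inside the hook near the bend. The polish bottle is where it was; I did not look at the hedgehog, deodorant or jar again, but the arm went nowhere near them.
- **What disagreed:** The side camera read the clip about 3 mm off in y, so I relied on the force readings for the contact. A last depth check of the fob's height gave no usable number (1151 mm, from an empty depth pixel), so the pictures alone show that it lies flat.

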